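Find the loose valve-bay cover on the gas manifold and push it open

TASK

One of the four identical covers on top of the gas manifold has been left unfastened: press gently near the near edge of each (the side with the brass ports) until you find the one that rocks, then push its near half down into its well until the cover stands steeply open, at 45 degrees or more, and take your hand away so that it stays open by itself. Only press and push with the fingertips: lift and carry nothing, do not force the fastened covers, and leave the fittings, vial, wrench and jars where they are.

Things in the scene. Friction and masses are not known exactly. Their poses are not given: they have to be found in the camera images.
- manifold: Low grey gas manifold fixed to the bench: chassis 250 mm deep (x) by 440 mm wide (y), flat deck 85 mm above the bench. Origin on the bench under the middle of the row of covers; its -x side is the near side with the brass ports (95 mm from the origin), its +x side is 155 mm away. Its z is up. Four equal aluminium covers lie in one row along its y axis, flush with the deck, 95 mm apart, at y = +142.5, +47.5, -47.5 and -142.5 mm.
- cover1_press (a point): Point on the top face of cover 1 (counted from +y of the manifold), on its centre line, 30 mm from its pivot towards the near edge. The cover is a plate 110 mm (x) by 70 mm (y) by 5 mm, with two fine ribs along its near edge, pivoted about its middle on an axis along the manifold's y (at half thickness). The point's x and y axes lie in the plate, x away from the near edge.
- cover1 (a joint): Tilt of this cover about its pivot, rad: 0 level, positive = near edge down, far edge up; stops at -0.06 and 1.0. Three of the four are fastened: they give springily, 1 to 2 mm under 10 to 15 N, never past 0.08 rad. The loose one (any of the four) yields to 1 to 3 N on its near half, sinks into its empty well (mouth 114 by 74 mm, clear 55 mm deep) and stays where it is left.
- cover2_press (a point): Point on the top face of cover 2 (counted from +y of the manifold), on its centre line, 30 mm from its pivot towards the near edge. The cover is a plate 110 mm (x) by 70 mm (y) by 5 mm, with two fine ribs along its near edge, pivoted about its middle on an axis along the manifold's y (at half thickness). The point's x and y axes lie in the plate, x away from the near edge.
- cover2 (a joint): Tilt of this cover about its pivot, rad: 0 level, positive = near edge down, far edge up; stops at -0.06 and 1.0. Three of the four are fastened: they give springily, 1 to 2 mm under 10 to 15 N, never past 0.08 rad. The loose one (any of the four) yields to 1 to 3 N on its near half, sinks into its empty well (mouth 114 by 74 mm, clear 55 mm deep) and stays where it is left.
- cover3_press (a point): Point on the top face of cover 3 (counted from +y of the manifold), on its centre line, 30 mm from its pivot towards the near edge. The cover is a plate 110 mm (x) by 70 mm (y) by 5 mm, with two fine ribs along its near edge, pivoted about its middle on an axis along the manifold's y (at half thickness). The point's x and y axes lie in the plate, x away from the near edge.
- cover3 (a joint): Tilt of this cover about its pivot, rad: 0 level, positive = near edge down, far edge up; stops at -0.06 and 1.0. Three of the four are fastened: they give springily, 1 to 2 mm under 10 to 15 N, never past 0.08 rad. The loose one (any of the four) yields to 1 to 3 N on its near half, sinks into its empty well (mouth 114 by 74 mm, clear 55 mm deep) and stays where it is left.
- cover4_press (a point): Point on the top face of cover 4 (counted from +y of the manifold), on its centre line, 30 mm from its pivot towards the near edge. The cover is a plate 110 mm (x) by 70 mm (y) by 5 mm, with two fine ribs along its near edge, pivoted about its middle on an axis along the manifold's y (at half thickness). The point's x and y axes lie in the plate, x away from the near edge.
- cover4 (a joint): Tilt of this cover about its pivot, rad: 0 level, positive = near edge down, far edge up; stops at -0.06 and 1.0. Three of the four are fastened: they give springily, 1 to 2 mm under 10 to 15 N, never past 0.08 rad. The loose one (any of the four) yields to 1 to 3 N on its near half, sinks into its empty well (mouth 114 by 74 mm, clear 55 mm deep) and stays where it is left.
- fitting1: small brass pipe fitting, 20 mm across, 26 mm tall, standing on the manifold's deck on the near margin; a bystander. Origin at the centre of its foot.
- fitting2: small brass pipe fitting, 20 mm across, 26 mm tall, standing on the deck beyond the covers; a bystander. Origin at the centre of its foot.
- vial: amber capped vial, 28 mm across, 60 mm tall, standing on the far margin of the deck; a bystander. Origin at the centre of its foot.
- wrench: wrench 170 mm long lying on the far margin of the deck; a bystander. Origin at the middle of its length.
- jar1: lidded glass sample jar, 90 mm across, 120 mm tall, on the bench; a bystander. Origin at the centre of its foot.
- jar2: lidded glass sample jar, as jar1; a bystander. Origin at the centre of its foot.
- jar3: lidded glass sample jar, as jar1; a bystander. Origin at the centre of its foot.

How it is judged:
By the outcome, as a careful person would: the job done as asked, in the order asked, and still so for the second after the job is handed in, with the robot touching nothing.
It also fails if it takes over 51 s, if anything falls off the work surface, if the arm or the gripper's body presses on something with over 40 N, if the wrist force passes 120 N, or if a joint passes its speed limit or range.

ROBOT

A 7-joint arm with a two-finger parallel gripper is mounted at the origin on the work surface. World frame = base frame: x ahead of the robot, y to its left, z up, the work surface at z = 0. Lengths are in m, angles in rad, forces in N, time in s.
With the tool pointing down it reaches from about 0.425 to 0.875 m from the base axis. Payload 4.7 kg.
Tool frame: the origin (TCP) lies at the very end of the fingers, on their centre line; the grasp point (between the pads) lies ctrl.grasp_offset behind it (ctrl.grasp_offset is the distance from the TCP to the grasp point, in m); z points along the fingers, y is the direction in which the jaws open and shut (so a half turn about z gives the same grasp; the last joint's range is limited). The gripper opens to 87 mm and grips with 3 to 60 N. Pads are 19 mm wide; open, the fingers measure 117 mm over their backs; the gripper's body (75 mm by 190 mm) begins 51 mm behind the grasp point.
Start: joints at [-1.278, 0.321, -0.07, 1.45, 0.023, 1.371, -0.057], TCP at [0.179, 0.625, 0.223] pointing down, gripper open.
Joint ranges: [-2.86, 2.86], [-0.3, 2.09], [-1.38, 1.24], [0.06, 2.45], [-1.56, 4.7], [0.09, 2.05], [-2.69, 2.69]. Speed limits (rad/s): [2.57, 2.57, 3.14, 3.14, 3.14, 3.14, 3.14].

INTERFACE

Orientations are given as a rotation vector (axis times angle).
In Python, from bench import ctrl gives the robot as it stands.
- The arm moves only by the tool step_arm, never from a script. Its argument "plan" is a list of rows, each an object of numbers: "x", "y", "z": the shift along the tool's x, y, z in m; "wx", "wy", "wz": the turn, a rotation vector about the tool's x, y, z in degrees; "jaw": the closure, from -1 (fully open) to 1 (shut). In form: [{"x": .., "y": .., "z": .., "wx": .., "wy": .., "wz": .., "jaw": ..}, ...]. A call has 1 to 20 rows; each row is the pose to reach, as a shift and turn from the pose commanded when the call began, along the tool's axes at that moment; what a row does not reach only later rows make up. A row lasts 1/10 s, in which the tool goes at most 50 mm and 8.59 degrees, less where a joint would pass 70% of its speed; a pose out of reach is approached as far as the arm can. A call with a gripper value outside its range is refused whole. The fingers move at their own pace and stop on an object; "newtons" is the grip in N (left out, the last holds). Time passes only in rows, so rows that repeat a pose let the fingers close. It gives the time, the measured TCP pose, the force and the opening at its end, in the units of the state.
- ctrl.get_state(): the state, without advancing time (a new reading comes with each control period).
- ctrl.get_image(name): name is "scene" or "side" or "wrist"; returns the picture (420x560x3 uint8, blue, green, red); there is no depth.
- ctrl.camera_params(name): a dict with "camera_matrix" (3x3 intrinsics, pixels), "rvec" (rotation vector, rad) and "tvec" (3), from world to camera coordinates, as OpenCV has them; the wrist camera has in their place "tool_from_camera" (4x4, takes a point from camera to tool coordinates, whose origin is the TCP and whose axes are the flange's). Camera axes: x right, y down, z forward; pixel columns grow to the right and rows downward; lengths in m; the calibration is good to about 2 mm. A picture is of the moment at which its call begins: read the wrist's pose just before it. camera_params takes no time and is no camera call.
- ctrl.close_job(): hands the job in, once; it reports no verdict.
The state is a dict: "time": time; "joint_positions": joint angles; "qd": joint speeds; "joint_torque": joint torques, N m; "position": TCP position; "tool_rot": TCP orientation; "ft_force": force on the tool from outside, world axes, zero at the start; "torque": the same for the moment, N m; "grip_width": opening from 0.0 (shut) to 1.0 (fully open).
Only numpy, scipy, OpenCV 4.12 (cv2) and the standard library are available. Lean on these libraries where they do the work, as an engineer would, in place of code of your own. Each camera call takes 0.05 s, during which the arm holds its last target. There are 200 camera calls.

## Working session

There is one attempt and no reset: what is moved stays moved. The work goes in short steps, Python scripts to look and compute and a tool call to move; the robot and the scene stay as the last step left them, time stands still between calls to the robot, and variables do not carry over. Pictures are saved under pics/ and viewed, about 8 in all and at most 12, crops included, and the job is handed in when it is done.

Besides the shell and the picture viewer there is one more tool, called after "Request:" by a JSON object that holds its "api" and its "payload", one argument or row to a line. step_arm: Moves the arm, as the interface text tells. Its arguments: {"type":"object","properties":{"plan":{"type":"array"},"newtons":{"type":"number"}},"required":["plan"]}

```bash
mkdir -p pics; python3 - <<'E'
from bench import ctrl
import cv2,numpy as np
s=ctrl.get_state();print(s['time'],s['position'],s['tool_rot'],s['grip_width'],ctrl.grasp_offset)
for n in('scene','side'):
    cv2.imwrite(f'pics/{n}0.png',ctrl.get_image(n)); p=ctrl.camera_params(n)
    R=cv2.Rodrigues(np.array(p['rvec'],float))[0];print(n,np.round(-R.T@np.array(p['tvec']).ravel(),3),np.round(R[2],2))
E
```

```text
0.0 [0.17875712 0.62435729 0.22144535] [-4.36454935e-01 -3.11094521e+00  3.02983146e-03] 0.9999192906446878 0.0187
scene [ 1.25  -1.327  1.057] [-0.39  0.74 -0.54]
side [ 0.058 -0.654  0.928] [ 0.43  0.56 -0.71]
```

View pics/scene0.png

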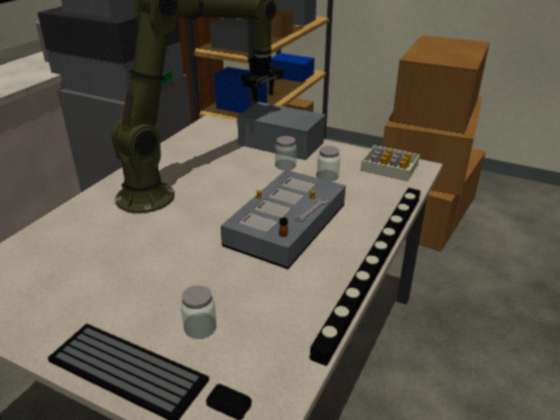

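View pics/side0.png

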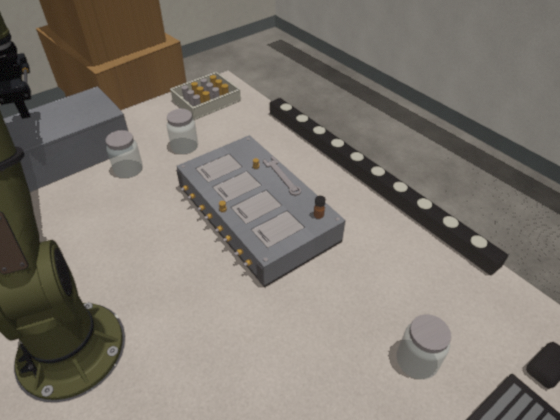

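The side view shows the four covers clearly, at about (219,168), (237,187), (257,207) and (278,229). Fitting1 is on the near margin at (222,206), and the vial and wrench are on the far margin. Next I'll segment the covers and cast rays onto z=0.085.

```bash
cat > h.py <<'E'
import cv2,numpy as np
def ray(p,uv,z):
    R=cv2.Rodrigues(np.array(p['rvec'],float))[0];t=np.array(p['tvec'],float).ravel()
    q=cv2.undistortPoints(np.array(uv,float).reshape(-1,1,2),np.array(p['camera_matrix'],float),None).reshape(-1,2)
    d=np.c_[q,np.ones(len(q))]@R; c=-R.T@t
    return c+d*((z-c[2])/d[:,2])[:,None]
def proj(p,X):
    return cv2.projectPoints(np.array(X,float),np.array(p['rvec'],float),np.array(p['tvec'],float),np.array(p['camera_matrix'],float),None)[0].reshape(-1,2)
E
python3 - <<'E'
from bench import ctrl
from h import *
im=cv2.imread('pics/side0.png');p=ctrl.camera_params('side')
g=cv2.cvtColor(im,cv2.COLOR_BGR2GRAY)
roi=np.zeros_like(g);cv2.fillPoly(roi,[np.array([[186,178],[248,146],[333,212],[265,258]])],255)
print([int(g[y,x]) for x,y in((219,168),(237,187),(278,229),(228,177),(256,150),(247,196))])
t,_=cv2.threshold(g[roi>0],0,255,cv2.THRESH_OTSU);print(t)
m=((g>t)&(roi>0)).astype(np.uint8)*255
cs=[]
for c in cv2.findContours(m,cv2.RETR_EXTERNAL,cv2.CHAIN_APPROX_NONE)[0]:
    if cv2.contourArea(c)<250: continue
    w=ray(p,c.reshape(-1,2),0.085)[:,:2]
    r=cv2.minAreaRect((w*1000).astype(np.float32));print(cv2.contourArea(c),np.round(r[0],1),np.round(r[1],1),round(r[2],1));cs.append(r[0])
print([np.linalg.norm(np.subtract(a,b)).round(1) for a,b in zip(cs,cs[1:])])
# brass fittings
hsv=cv2.cvtColor(im,cv2.COLOR_BGR2HSV)
b=cv2.inRange(hsv,(10,130,90),(30,255,255))
n,_,st,ce=cv2.connectedComponentsWithStats(b)
for i in range(1,n):
    if st[i,4]>8 and 170<ce[i,0]<350 and 140<ce[i,1]<275: print('brass',ce[i].round(),st[i,4],ray(p,[ce[i]],0.098)[0,:2].round(3))
big=cv2.resize(im[125:285,165:355],None,fx=4,fy=3.6,interpolation=cv2.INTER_CUBIC)
mm=cv2.resize(m[125:285,165:355],None,fx=4,fy=3.6)
cv2.drawContours(big,cv2.findContours(mm,0,2)[0],-1,(0,0,255),1);cv2.imwrite('pics/side_crop.png',big)
E
```

```text
[154, 153, 154, 124, 127, 126]
136.0
857.5 [529.6 -61. ] [ 70.5 108.2] 87.7
740.5 [533.   34.4] [ 70.4 107.6] 87.0
645.5 [537.8 128.7] [ 71.  108.3] 87.6
437.5 [540.9 219. ] [ 62.5 107.2] 87.9
[np.float64(95.5), np.float64(94.4), np.float64(90.4)]
brass [256. 163.] 33 [0.627 0.161]
brass [186. 187.] 12 [0.42  0.195]
brass [192. 195.] 11 [0.418 0.157]
brass [222. 206.] 48 [0.459 0.077]
brass [202. 207.] 12 [0.416 0.106]
brass [320. 209.] 32 [ 0.646 -0.086]
brass [210. 215.] 12 [0.415 0.068]
brass [220. 228.] 13 [0.412 0.017]
brass [228. 237.] 15 [ 0.411 -0.022]
brass [240. 251.] 16 [ 0.409 -0.073]
brass [248. 262.] 16 [ 0.407 -0.111]
```

View pics/side_crop.png

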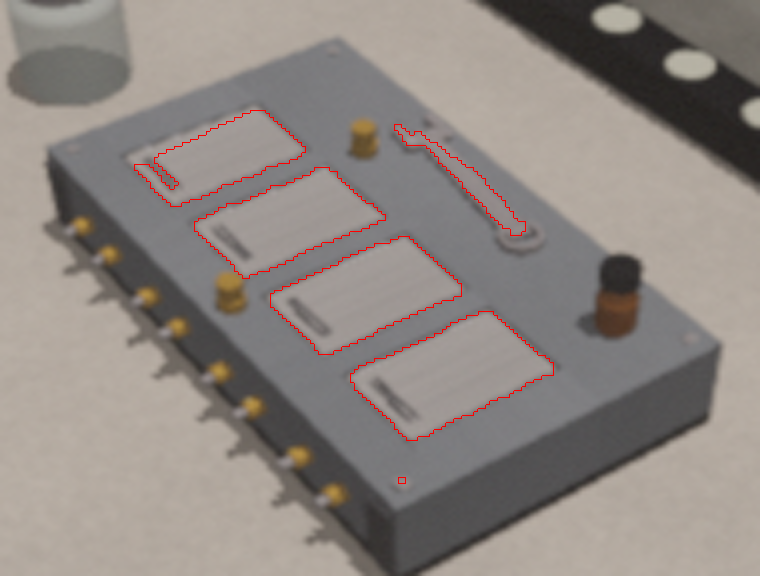

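The covers measure 70 x 108 mm with a 95 mm pitch, which matches the given sizes; cover 1's mask was only clipped by shading. The manifold yaw is about -2.4°. I'll write a helper that turns world targets into tool-frame shifts, and check where the jars are.

```bash
cat >> h.py <<'E'
from scipy.spatial.transform import Rotation as Ro
yaw=np.arctan2(-4.0,95)
Y=np.array([-np.sin(yaw),np.cos(yaw)]);X=np.array([np.cos(yaw),np.sin(yaw)])
O=np.array([.5354,.0815])   # manifold origin
O=np.mean([np.array([.5296,-.061])+142.5e-3*Y,np.array([.533,.0344])+47.5e-3*Y,np.array([.5378,.1287])-47.5e-3*Y],axis=0)
def W(x,y): return O+x*X+y*Y
def go(s,xy,z,ang=yaw):
    R=Ro.from_rotvec(s['tool_rot'])
    T=Ro.from_matrix(np.array([[-np.cos(ang),-np.sin(ang),0],[-np.sin(ang),np.cos(ang),0],[0,0,-1]]).T.T)
    d=R.inv().apply(np.r_[xy,z]-s['position']); w=(R.inv()*T).as_rotvec(degrees=True)
    return d.round(4),w.round(2)
E
python3 - <<'E'
from bench import ctrl
from h import *
s=ctrl.get_state();print(O)
for c,y in enumerate((.1425,.0475,-.0475,-.1425),1): print(c,W(-.034,y).round(4),go(s,W(-.034,y),.11))
p=ctrl.camera_params('side')
print('jar lids (z=.12):',ray(p,[(121,139),(180,117)],.12)[:,:2].round(3))
q=ray(p,[(222,211),(256,167),(320,217)],.085)[:,:2]-O
print('fit1,fit2,vial in manifold',np.c_[q@X,q@Y].round(3))
E
```

```text
[0.5354649  0.08149128]
1 [0.5075 0.2253] (array([-0.4258, -0.293 ,  0.1121]), array([ -0.1 ,  -0.  , -13.56]))
2 [0.5035 0.1304] (array([-0.4481, -0.3854,  0.1123]), array([ -0.1 ,  -0.  , -13.56]))
3 [0.4995 0.0355] (array([-0.4703, -0.4777,  0.1125]), array([ -0.1 ,  -0.  , -13.56]))
4 [ 0.4955 -0.0595] (array([-0.4926, -0.5701,  0.1126]), array([ -0.1 ,  -0.  , -13.56]))
jar lids (z=.12): [[0.367 0.468]
 [0.558 0.46 ]]
fit1,fit2,vial in manifold [[-0.081 -0.012]
 [ 0.087  0.081]
 [ 0.11  -0.175]]
```

Request:
{"api": "step_arm", "payload": {
  "plan": [
    {"x": -0.426,"y": -0.293,"z": 0.0,"wz": -13.56,"jaw": 1},
    {"x": -0.426,"y": -0.293,"z": 0.0,"wz": -13.56,"jaw": 1},
    {"x": -0.426,"y": -0.293,"z": 0.0,"wz": -13.56,"jaw": 1},
    {"x": -0.426,"y": -0.293,"z": 0.0,"wz": -13.56,"jaw": 1},
    {"x": -0.426,"y": -0.293,"z": 0.0,"wz": -13.56,"jaw": 1},
    {"x": -0.426,"y": -0.293,"z": 0.0,"wz": -13.56,"jaw": 1},
    {"x": -0.426,"y": -0.293,"z": 0.0,"wz": -13.56,"jaw": 1},
    {"x": -0.426,"y": -0.293,"z": 0.0,"wz": -13.56,"jaw": 1},
    {"x": -0.426,"y": -0.293,"z": 0.0,"wz": -13.56,"jaw": 1},
    {"x": -0.426,"y": -0.293,"z": 0.0,"wz": -13.56,"jaw": 1},
    {"x": -0.426,"y": -0.293,"z": 0.0,"wz": -13.56,"jaw": 1},
    {"x": -0.426,"y": -0.293,"z": 0.0,"wz": -13.56,"jaw": 1},
    {"x": -0.426,"y": -0.293,"z": 0.04,"wz": -13.56,"jaw": 1},
    {"x": -0.426,"y": -0.293,"z": 0.08,"wz": -13.56,"jaw": 1},
    {"x": -0.426,"y": -0.293,"z": 0.11,"wz": -13.56,"jaw": 1},
    {"x": -0.426,"y": -0.293,"z": 0.11,"wz": -13.56,"jaw": 1},
    {"x": -0.426,"y": -0.293,"z": 0.11,"wz": -13.56,"jaw": 1}
  ]
}}

```text
validation failed for argument at $.pl...
```

```bash
python3 - <<'E'
from bench import ctrl
from h import *
s=ctrl.get_state();print(s['time'],s['position'],s['ft_force'],s['grip_width'],go(s,W(-.034,.1425),.087))
cv2.imwrite('pics/side1.png',cv2.resize(ctrl.get_image('side')[60:285,105:385],None,fx=2.8,fy=2.6,interpolation=2))
E
```

```text
0.1 [0.17881673 0.62438791 0.22155619] [ 0.89491402 -0.56107841  0.66501288] 1.0006729220400439 (array([-0.4258, -0.293 ,  0.1351]), array([ -0.1 ,  -0.  , -13.56]))
```

View pics/side1.png

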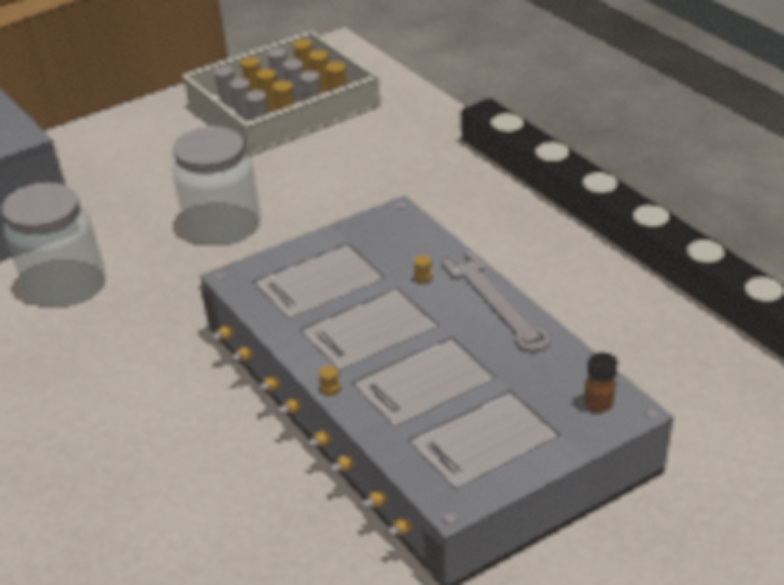

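The move was refused by validation, so nothing moved. The rows left out wx and wy, so every key may be required; I'll try one full row.

Request:
{"api": "step_arm", "payload": {
  "plan": [
    {"x": -0.05,"y": -0.034,"z": 0.0,"wx": 0,"wy": 0,"wz": -1.6,"jaw": 1}
  ]
}}

```text
time: 0.25
position: [0.2037, 0.5903, 0.2211]
tool_rot: [-0.374, -3.114, -0.001]
ft_force: [0.1, 0.3, -0.3]
grip_width: 0.961
```

Request:
{"api": "step_arm", "payload": {
  "plan": [
    {"x": -0.377,"y": -0.275,"z": 0,"wx": 0,"wy": 0,"wz": -12,"jaw": 1},
    {"x": -0.377,"y": -0.275,"z": 0,"wx": 0,"wy": 0,"wz": -12,"jaw": 1},
    {"x": -0.377,"y": -0.275,"z": 0,"wx": 0,"wy": 0,"wz": -12,"jaw": 1},
    {"x": -0.377,"y": -0.275,"z": 0,"wx": 0,"wy": 0,"wz": -12,"jaw": 1},
    {"x": -0.377,"y": -0.275,"z": 0,"wx": 0,"wy": 0,"wz": -12,"jaw": 1},
    {"x": -0.377,"y": -0.275,"z": 0,"wx": 0,"wy": 0,"wz": -12,"jaw": 1},
    {"x": -0.377,"y": -0.275,"z": 0,"wx": 0,"wy": 0,"wz": -12,"jaw": 1},
    {"x": -0.377,"y": -0.275,"z": 0,"wx": 0,"wy": 0,"wz": -12,"jaw": 1},
    {"x": -0.377,"y": -0.275,"z": 0,"wx": 0,"wy": 0,"wz": -12,"jaw": 1},
    {"x": -0.377,"y": -0.275,"z": 0,"wx": 0,"wy": 0,"wz": -12,"jaw": 1},
    {"x": -0.377,"y": -0.275,"z": 0.04,"wx": 0,"wy": 0,"wz": -12,"jaw": 1},
    {"x": -0.377,"y": -0.275,"z": 0.08,"wx": 0,"wy": 0,"wz": -12,"jaw": 1},
    {"x": -0.377,"y": -0.275,"z": 0.11,"wx": 0,"wy": 0,"wz": -12,"jaw": 1},
    {"x": -0.377,"y": -0.275,"z": 0.11,"wx": 0,"wy": 0,"wz": -12,"jaw": 1},
    {"x": -0.377,"y": -0.275,"z": 0.11,"wx": 0,"wy": 0,"wz": -12,"jaw": 1},
    {"x": -0.377,"y": -0.275,"z": 0.11,"wx": 0,"wy": 0,"wz": -12,"jaw": 1}
  ]
}}

```text
time: 1.85
position: [0.5092, 0.2272, 0.1147]
tool_rot: [0.065, 3.138, 0.003]
ft_force: [0.8, -0.9, 1.3]
grip_width: 0.007
```

```bash
python3 - <<'E'
from bench import ctrl
from h import *
s=ctrl.get_state();print(s['time'],s['position'],s['ft_force'],s['grip_width'],go(s,W(-.034,.1425),.087))
cv2.imwrite('pics/side2.png',cv2.resize(ctrl.get_image('side')[60:285,105:385],None,fx=2.8,fy=2.6,interpolation=2))
E
```

```text
1.85 [0.50924256 0.22724445 0.11473326] [ 0.84476137 -0.88014173  1.29293068] 0.006742138048113634 (array([ 0.0018, -0.0021,  0.0277]), array([0.11, 0.17, 0.04]))
```

View pics/side2.png

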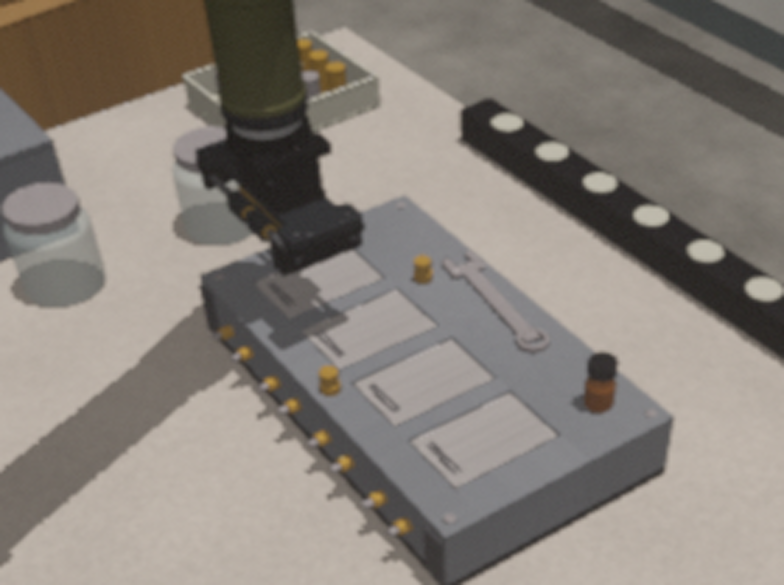

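The hand is over the near half of cover 1 with the jaws shut and nothing touched. Next is a gentle stepped press.

Request:
{"api": "step_arm", "payload": {
  "plan": [
    {"x": 0.002,"y": -0.002,"z": 0.015,"wx": 0,"wy": 0,"wz": 0,"jaw": 1},
    {"x": 0.002,"y": -0.002,"z": 0.025,"wx": 0,"wy": 0,"wz": 0,"jaw": 1},
    {"x": 0.002,"y": -0.002,"z": 0.027,"wx": 0,"wy": 0,"wz": 0,"jaw": 1},
    {"x": 0.002,"y": -0.002,"z": 0.029,"wx": 0,"wy": 0,"wz": 0,"jaw": 1},
    {"x": 0.002,"y": -0.002,"z": 0.03,"wx": 0,"wy": 0,"wz": 0,"jaw": 1},
    {"x": 0.002,"y": -0.002,"z": 0.03,"wx": 0,"wy": 0,"wz": 0,"jaw": 1},
    {"x": 0.002,"y": -0.002,"z": 0.03,"wx": 0,"wy": 0,"wz": 0,"jaw": 1}
  ]
}}

```text
time: 2.6
position: [0.506, 0.2248, 0.0829]
tool_rot: [0.065, 3.14, 0.001]
ft_force: [-0.8, -0.1, 1.1]
grip_width: 0.003
```

Request:
{"api": "step_arm", "payload": {
  "plan": [
    {"x": 0,"y": 0,"z": 0.001,"wx": 0,"wy": 0,"wz": 0,"jaw": 1},
    {"x": 0,"y": 0,"z": 0.002,"wx": 0,"wy": 0,"wz": 0,"jaw": 1},
    {"x": 0,"y": 0,"z": 0.002,"wx": 0,"wy": 0,"wz": 0,"jaw": 1}
  ]
}}

```text
time: 2.9
position: [0.5061, 0.2248, 0.0806]
tool_rot: [0.065, 3.14, 0.001]
ft_force: [-0.2, 0.7, 1.8]
grip_width: 0.003
```

Request:
{"api": "step_arm", "payload": {
  "plan": [
    {"x": 0,"y": 0,"z": 0.001,"wx": 0,"wy": 0,"wz": 0,"jaw": 1},
    {"x": 0,"y": 0,"z": 0.002,"wx": 0,"wy": 0,"wz": 0,"jaw": 1},
    {"x": 0,"y": 0,"z": 0.002,"wx": 0,"wy": 0,"wz": 0,"jaw": 1}
  ]
}}

```text
time: 3.2
position: [0.5062, 0.2247, 0.0786]
tool_rot: [0.065, 3.14, 0.001]
ft_force: [0.9, 0.5, 0.3]
grip_width: 0.006
```

```bash
python3 - <<'E'
from bench import ctrl
from h import *
s=ctrl.get_state();print(s['time'],s['position'],s['ft_force'])
a=ctrl.get_image('side')[120:240,160:340];b=ctrl.get_image('wrist')
a=cv2.resize(a,(630,420),interpolation=2)
cv2.imwrite('pics/c3.png',cv2.resize(np.hstack([a,b]),(800,282)))
E
```

```text
3.2 [0.50616713 0.22472057 0.07860058] [0.86759677 0.45918465 0.34321756]
```

View pics/c3.png

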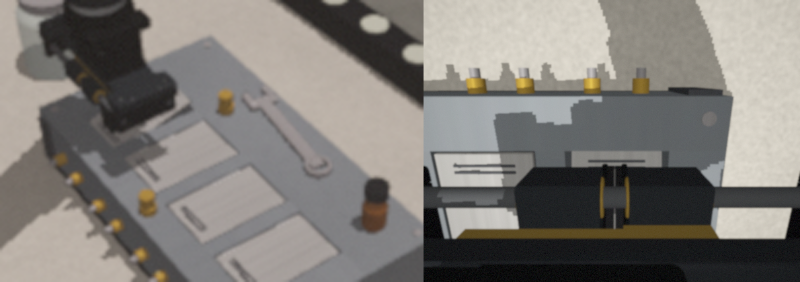

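Cover 1 has sunk about 6 mm at the tip with under 2 N, and its far edge is visibly raised at (185,105) in the left crop. It is the loose one. I'll push it down in steps.

Request:
{"api": "step_arm", "payload": {
  "plan": [
    {"x": 0,"y": 0,"z": 0.002,"wx": 0,"wy": 0,"wz": 0,"jaw": 1},
    {"x": 0,"y": 0,"z": 0.004,"wx": 0,"wy": 0,"wz": 0,"jaw": 1},
    {"x": 0,"y": 0,"z": 0.006,"wx": 0,"wy": 0,"wz": 0,"jaw": 1},
    {"x": 0,"y": 0,"z": 0.008,"wx": 0,"wy": 0,"wz": 0,"jaw": 1},
    {"x": 0,"y": 0,"z": 0.01,"wx": 0,"wy": 0,"wz": 0,"jaw": 1},
    {"x": 0,"y": 0,"z": 0.012,"wx": 0,"wy": 0,"wz": 0,"jaw": 1},
    {"x": 0,"y": 0,"z": 0.014,"wx": 0,"wy": 0,"wz": 0,"jaw": 1},
    {"x": 0,"y": 0,"z": 0.014,"wx": 0,"wy": 0,"wz": 0,"jaw": 1}
  ]
}}

```text
time: 4.1
position: [0.5053, 0.2245, 0.064]
tool_rot: [-0.065, -3.14, 0.001]
ft_force: [-0.0, 1.0, 0.5]
grip_width: 0.006
```

Request:
{"api": "step_arm", "payload": {
  "plan": [
    {"x": 0,"y": 0,"z": 0.002,"wx": 0,"wy": 0,"wz": 0,"jaw": 1},
    {"x": 0,"y": 0,"z": 0.004,"wx": 0,"wy": 0,"wz": 0,"jaw": 1},
    {"x": 0,"y": 0,"z": 0.006,"wx": 0,"wy": 0,"wz": 0,"jaw": 1},
    {"x": 0,"y": 0,"z": 0.008,"wx": 0,"wy": 0,"wz": 0,"jaw": 1},
    {"x": 0,"y": 0,"z": 0.008,"wx": 0,"wy": 0,"wz": 0,"jaw": 1}
  ]
}}

```text
time: 4.6
position: [0.5054, 0.2245, 0.0561]
tool_rot: [-0.065, -3.14, 0.0]
ft_force: [0.5, 0.6, 0.0]
grip_width: 0.004
```

```bash
python3 - <<'E'
from bench import ctrl
from h import *
s=ctrl.get_state();print(s['time'],s['position'],s['ft_force'])
cv2.imwrite('pics/c4.png',cv2.resize(np.hstack([cv2.resize(ctrl.get_image('side')[100:220,150:310],(560,420),interpolation=2),cv2.resize(ctrl.get_image('scene')[130:250,220:380],(560,420),interpolation=2)]),(800,300)))
E
```

```text
4.6 [0.50542634 0.22452454 0.05608374] [0.52509911 0.56323906 0.01177315]
```

View pics/c4.png

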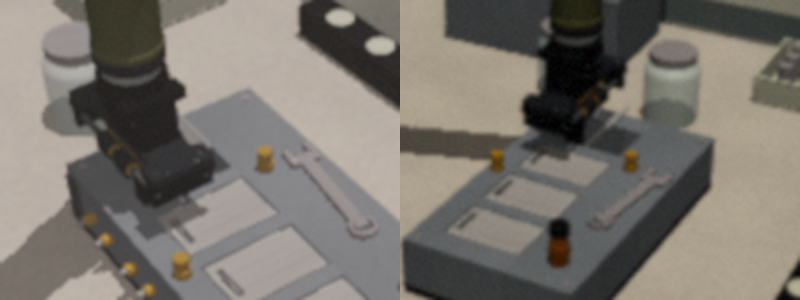

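The scene crop shows the far half of the cover rising behind the hand at (615,120), and nothing else is disturbed. I'll go a few millimetres deeper.

Request:
{"api": "step_arm", "payload": {
  "plan": [
    {"x": 0,"y": 0,"z": 0.001,"wx": 0,"wy": 0,"wz": 0,"jaw": 1},
    {"x": 0,"y": 0,"z": 0.002,"wx": 0,"wy": 0,"wz": 0,"jaw": 1},
    {"x": 0,"y": 0,"z": 0.003,"wx": 0,"wy": 0,"wz": 0,"jaw": 1},
    {"x": 0,"y": 0,"z": 0.004,"wx": 0,"wy": 0,"wz": 0,"jaw": 1},
    {"x": 0,"y": 0,"z": 0.005,"wx": 0,"wy": 0,"wz": 0,"jaw": 1},
    {"x": 0,"y": 0,"z": 0.005,"wx": 0,"wy": 0,"wz": 0,"jaw": 1}
  ]
}}

```text
time: 5.3
position: [0.5057, 0.2246, 0.0514]
tool_rot: [-0.065, -3.141, 0.0]
ft_force: [-0.5, 1.0, 1.1]
grip_width: 0.003
```

Request:
{"api": "step_arm", "payload": {
  "plan": [
    {"x": 0.003,"y": 0,"z": -0.002,"wx": 0,"wy": 0,"wz": 0,"jaw": 1},
    {"x": 0.003,"y": 0,"z": -0.02,"wx": 0,"wy": 0,"wz": 0,"jaw": 1},
    {"x": 0.003,"y": 0,"z": -0.06,"wx": 0,"wy": 0,"wz": 0,"jaw": 1},
    {"x": 0.003,"y": 0,"z": -0.1,"wx": 0,"wy": 0,"wz": 0,"jaw": 1},
    {"x": 0.003,"y": 0,"z": -0.15,"wx": 0,"wy": 0,"wz": 0,"jaw": 1},
    {"x": 0.03,"y": 0.05,"z": -0.17,"wx": 0,"wy": 0,"wz": 0,"jaw": 1},
    {"x": 0.06,"y": 0.1,"z": -0.17,"wx": 0,"wy": 0,"wz": 0,"jaw": 1},
    {"x": 0.09,"y": 0.14,"z": -0.17,"wx": 0,"wy": 0,"wz": 0,"jaw": 1},
    {"x": 0.12,"y": 0.18,"z": -0.17,"wx": 0,"wy": 0,"wz": 0,"jaw": 1},
    {"x": 0.12,"y": 0.2,"z": -0.17,"wx": 0,"wy": 0,"wz": 0,"jaw": 1},
    {"x": 0.12,"y": 0.2,"z": -0.17,"wx": 0,"wy": 0,"wz": 0,"jaw": 1},
    {"x": 0.12,"y": 0.2,"z": -0.17,"wx": 0,"wy": 0,"wz": 0,"jaw": 1}
  ]
}}

```text
time: 6.5
position: [0.3936, 0.4297, 0.2212]
tool_rot: [0.062, 3.141, -0.002]
ft_force: [0.4, 0.0, -0.4]
grip_width: 0.003
```

```bash
python3 - <<'E'
from bench import ctrl
from h import *
s=ctrl.get_state();print(s['time'],s['position'],s['ft_force'])
for n,(r,c) in dict(side=(130,160),scene=(150,240)).items():
    im=ctrl.get_image(n);cv2.imwrite(f'pics/{n}5.png',im)
    a=cv2.resize(im[r:r+90,c:c+120],None,fx=6.6,fy=6.6,interpolation=2)
    p=ctrl.camera_params(n)
    for th,col in((45,(0,0,255)),(57.3,(0,255,0))):
        t=np.radians(th); L=[]
        for y in(.1075,.1775):
            q=W(.055*np.cos(t)-.0025*np.sin(t),.0);q=W(.055*np.cos(t),y);L.append([*q,.0825+.055*np.sin(t)])
        u=(proj(p,L)-[c,r]);print(n,th,(u+[c,r]).round(1).tolist())
        cv2.line(a,*[tuple(int(v*6.6) for v in k) for k in u],col,1)
    cv2.imwrite(f'pics/{n}5c.png',a)
a=np.vstack([cv2.imread('pics/side5c.png'),cv2.imread('pics/scene5c.png')]);cv2.imwrite('pics/c5.png',cv2.resize(a,None,fx=.5,fy=.5))
E
```

```text
6.5 [0.39356455 0.42972881 0.22123312] [ 0.37109188  0.04355907 -0.42177972]
side 45 [[235.8, 158.5], [222.7, 145.8]]
side 57.3 [[232.8, 157.6], [219.7, 144.8]]
scene 45 [[303.4, 182.1], [312.2, 173.8]]
scene 57.3 [[301.1, 179.7], [310.0, 171.5]]
```

View pics/c5.png

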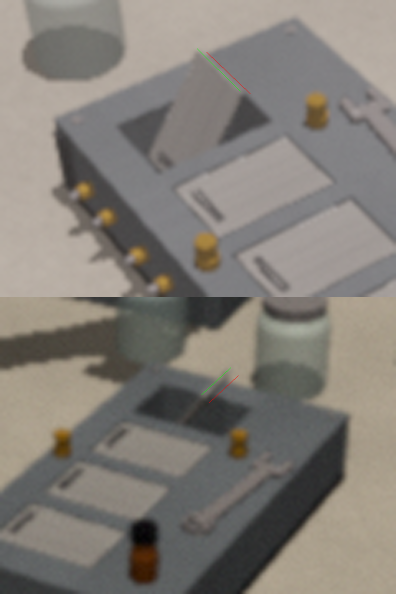

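The cover stands open by itself with the hand away. In both views its raised edge lies at the 57° line, clearly past the 45° line, and the bystanders are in place.

```bash
python3 -c "
from bench import ctrl
print(ctrl.close_job())"
```

```text
the job is handed in; nothing more can be done
None
```

The loose cover was cover 1, the one furthest to +y. It now stands open by itself at roughly 53–57°, and I handed the job in with the hand well clear.

- **Finding it:** I pressed cover 1 first. It sank about 6 mm with under 2 N on it, so covers 2–4 never needed touching.
- **Opening it:** I pushed the near half down with the shut fingertips to a tip height of about 51 mm, then went straight up and away. Force readings stayed under 2 N throughout.
- **Last checks:** In the side and scene pictures the raised edge lies at the drawn 57° line, past the 45° line. The tip depth suggests about 53°, slightly less. The lines are only 2–3 pixels apart, so the angle is approximate.
- **Bystanders:** The fittings, vial and wrench look unmoved in the last pictures. The jars were only partly in those crops, but nothing went near them. The clock read about 6.5 s.
- **One failure:** The first move command was refused because its rows left out wx and wy. Nothing moved, and I sent it again with full rows.

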